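# Chock the tube and throw the stop frame open

### The job

On the sloping drilling rest, the aluminium tube is kept from rolling down only by the red hinged stop frame. Push the yellow wedge chock, thin edge first, snug against the low side of the tube, about midway between the frame's two arms and lying flat on the rest; then, with the chock in place, swing the frame up by its bar past its balance point so that it stays open on its own, and the tube stays where it is, resting on the chock. Leave the wood offcut, the bottle and the brush alone.

Things in the scene. Friction and masses are not known exactly. Their poses are not given: they have to be found in the camera images.
- rest: Grey and steel drilling rest fixed to the bench, 225 x 240 mm (x, y). Origin: centre of its underside, on the bench. Its flat top slopes at 0.09 rad, down towards its own -x (low side, nearest the robot), level along y; it is 45 mm above the bench at the origin and spans x -125 to +100 mm. A chock touching the tube has its centre about 59 mm downhill of the tube's axis, along the slope.
- tube_center (a point): Centre of the loose aluminium tube, 50 mm diameter, 230 mm long, about 0.35 kg, thin blue line round its middle. It lies across the slope, axis along the rest's y, and leans downhill on the two fingers of the closed stop frame (85 mm to either side of the rest's middle). Nothing else keeps it from rolling down; it rolls freely.
- chock_center (a point): Centre (half-way up) of the loose yellow wedge, 95 long (x), 40 wide (y), 38 mm high, about 0.22 kg. Thin edge (3 mm) at +x, 47.5 mm from the centre. From x -47.5 to -17.5 mm it is a full-height block with upright sides, to pinch across the 40 mm; then it slopes down to the edge. Starts flat on the bench left or right of the rest, yaw within 0.6 rad.
- stop_frame (a joint): Opening angle of the red stop frame, rad: 0 closed (arms parallel to the rest's top, over the tube), 2.1 fully open, leaning back beyond the hinge on its end stop. No spring, hardly any friction, 0.3 kg: let go below about 1.4 rad it falls shut, beyond about 1.5 rad it falls open. Its fingers swing up and away from the tube.
- frame_hinge (a point): Middle of the frame's hinge line, which runs along the rest's y on the high side of the tube, 62 mm above the rest's top. The frame's two flat arms are 170 mm apart; between them the hinge line is clear. Its axes turn with the frame.
- frame_handle (a point): Middle of the frame's round bar, level along the rest's y from arm to arm. Its black grip sleeve is 15 mm in diameter, 80 mm long. Closed, it is above the tube, 92 mm above the rest's top (42 mm above the tube). It travels on a circle of 73 mm radius about the hinge line, up and over towards the rest's +x. It can turn between the fingers.
- offcut: Bystander: drilled wood offcut lying flat, 85 x 60 x 22 mm, origin under its centre, on the bench on the side of the rest where the chock is not.
- oil: Bystander: closed green oil bottle standing on the bench, 54 mm diameter, 130 mm high, origin under its centre.
- brush: Bystander: bench brush lying on the bench, about 200 mm long (along its x), origin under its middle.
Not all that is in view belongs to the job. What is shaped like the part that bears chock_center but blue or purple is not meant.

How it is judged:
On the way, in this order (a step that is already met when the one before it is completed fails the run):
1. the chock lies flat on the rest, snug against the tube's low side, while the frame is still closed (x of chock_center in the frame of rest between -0.068 and -0.045 m and y of chock_center in the frame of rest between -0.035 and 0.035 m and z of chock_center in the frame of rest below 0.065 m and angle between the x axis of chock_center and the x axis of rest, either way round below 0.25 rad and value of joint stop_frame below 0.1 rad), for 0.2 s.
2. the frame is swung past its balance point (value of joint stop_frame above 1.9 rad), for 0.2 s.
At the end, for the whole second after the job is handed in: The stop frame stays open by itself (beyond 1.9 rad); the tube, at rest and within 15 mm of where it started, leans on the chock, which lies still and flat on the rest on the tube's low side (its centre at least 40 mm downhill of the rest's origin), within 40 mm of the rest's middle line (value of joint stop_frame above 1.9 rad and contact force between chock and tube above 0.05 N and x of chock_center in the frame of rest below -0.04 m and distance of tube_center from where it was at the start of the episode below 0.015 m and y of chock_center in the frame of rest between -0.04 and 0.04 m and z of chock_center in the frame of rest below 0.065 m and linear speed of each of tube, chock below 0.02 m/s); the robot touches nothing.
It fails at once if the tube rolls or is shoved more than 30 mm from its place (distance of tube_center from where it was at the start of the episode above 0.03 m).
It fails at once if a bystander is pushed more than 20 mm (distance of any of offcut, oil, brush from where it was at the start of the episode above 0.02 m).
It also fails if it takes over 67 s, if anything falls off the work surface, if the arm or the gripper's body presses on something with over 40 N, if the wrist force passes 120 N, or if a joint passes its speed limit or range.

### The arm

A 7-joint arm with a two-finger parallel gripper is mounted at the origin on the work surface. World frame = base frame: x ahead of the robot, y to its left, z up, the work surface at z = 0. Lengths are in m, angles in rad, forces in N, time in s.
With the tool pointing down it reaches from about 0.425 to 0.875 m from the base axis. Payload 4.7 kg.
Tool frame: the origin (TCP) lies between the finger pads; the fingertips stand ctrl.tip_reach ahead of it and the grasp point (between the pads) lies 5 mm behind it (ctrl.tip_reach is the distance from the TCP to the fingertips, in m); z points along the fingers, y is the direction in which the jaws open and shut (so a half turn about z gives the same grasp; the last joint's range is limited). The gripper opens to 87 mm and grips with 3 to 60 N. Pads are 19 mm wide; open, the fingers measure 117 mm over their backs; the gripper's body (75 mm by 190 mm) begins 51 mm behind the grasp point.
Start: joints at [-1.132, 0.321, -0.07, 1.45, 0.023, 1.371, -0.057], TCP at [0.268, 0.592, 0.237] pointing down, gripper open.
Joint ranges: [-2.86, 2.86], [-0.3, 2.09], [-1.38, 1.24], [0.06, 2.45], [-1.56, 4.7], [0.09, 2.05], [-2.69, 2.69]. Speed limits (rad/s): [2.57, 2.57, 3.14, 3.14, 3.14, 3.14, 3.14].

### API

Orientations are given as a rotation vector (axis times angle).
In Python, from bench import ctrl gives the robot as it stands.
- The arm moves only by the shell command python3 -m handwheel 'ROWS' [FORCE]. ROWS is JSON, a list of rows, each a list of 7 numbers: the shift along the tool's x, y, z in mm, then the turn, a rotation vector about the tool's x, y, z in rad, then the gripper's target within -1 to 1 (shut at 1, half-way at 0, fully open at -1). In form: [[dx, dy, dz, ax, ay, az, grip], ...]. A call has 1 to 12 rows; each row is the pose to reach, as a shift and turn from the pose commanded when the call began, along the tool's axes at that moment; what a row does not reach only later rows make up. A row lasts 1/8 s, in which the tool goes at most 62.5 mm and 10.7 degrees, less where a joint would pass 70% of its speed; a pose out of reach is approached as far as the arm can. A call with a gripper value outside its range is refused whole. The fingers move at their own pace and stop on an object; FORCE is the grip in N (left out, the last holds). Time passes only in rows, so rows that repeat a pose let the fingers close. It gives the time, the measured TCP pose, the force and the opening at its end, in the units of the state.
- ctrl.get_state(): the state, without advancing time (a new reading comes with each control period).
- ctrl.get_image(name): name is "side" or "top" or "wrist"; returns the picture (400x640x3 uint8, red, green, blue); there is no depth.
- ctrl.camera_model(name): a dict with "mtx" (3x3 intrinsics, pixels), "k1" (the pictures are not rectified: a ray, as slopes to the right and down, at radius r is drawn at 1 + k1 r^2 times it, then the intrinsics apply), "xyz" and "orientation" of the camera in the world. Camera axes: x right, y up, looking along -z (the intrinsics and any distortion apply to the point x, -y, -z); pixel columns grow to the right and rows downward; lengths in m; the calibration is good to about 2 mm. A picture is of the moment at which its call begins: read the wrist's pose just before it. camera_model takes no time and is no camera call; for the wrist camera it gives the pose at the moment of the call.
- ctrl.close_job(): hands the job in, once; it reports no verdict.
The state is a dict: "time": time; "joint_positions": joint angles; "qd": joint speeds; "joint_torque": joint torques, N m; "position": TCP position; "tool_rot": TCP orientation; "ft_force": force on the tool from outside, world axes, zero at the start; "torque": the same for the moment, N m; "grip_width": opening from 0.0 (shut) to 1.0 (fully open).
Only numpy, scipy, OpenCV 4.12 (cv2) and the standard library are available. Lean on these libraries where they do the work, as an engineer would, in place of code of your own. Each camera call takes 0.05 s, during which the arm holds its last target.

## Working session

There is one attempt and no reset: what is moved stays moved. The work goes in short steps, Python scripts to look and compute and a shell command to move; the robot and the scene stay as the last step left them, time stands still between calls to the robot, and variables do not carry over. Pictures are saved under pics/ and viewed, and the job is handed in when it is done.

```bash
ls; mkdir -p pics; python3 - <<'E'
from bench import ctrl
import cv2
s=ctrl.get_state(); print(s, ctrl.tip_reach)
for n in ["side","top","wrist"]:
    print(n,ctrl.camera_model(n))
    im=ctrl.get_image(n); cv2.imwrite(f"pics/{n}0.png",im[:,:,::-1])
E
```

```text
pics
{'time': 0.0, 'joint_positions': array([-1.13188265,  0.32179241, -0.07009996,  1.45164017,  0.02260675,
        1.37079915, -0.05689241]), 'qd': array([ 0.00145269,  0.00086083,  0.00102072, -0.00130014, -0.00101048,
       -0.0005071 ,  0.00092939]), 'joint_torque': array([-2.95898972e-04, -4.91288209e+01, -4.04089931e-01, -3.12533927e+01,
       -6.40748860e-02,  4.35632200e-02,  1.49875959e-04]), 'position': array([0.2677245 , 0.59174109, 0.23549896]), 'tool_rot': array([-6.62145665e-01, -3.07071953e+00,  2.87187603e-03]), 'ft_force': array([-0.18575781,  0.47136363,  0.25017791]), 'torque': array([ 0.009859  ,  0.1064714 , -0.00246058]), 'grip_width': 0.9977378307743516} 0.014
side {'mtx': array([[461.32952611,   0.        , 320.65347425],
       [  0.        , 461.32952611, 200.46121971],
       [  0.        ,   0.        ,   1.        ]]), 'k1': -0.009740816867417817, 'xyz': array([ 0.04355115, -0.81415482,  0.86876053]), 'orientation': array([ 0.87358584, -0.23803559, -0.49809781])}
top {'mtx': array([[401.43706306,   0.        , 322.26541381],
       [  0.        , 401.43706306, 203.33481603],
       [  0.        ,   0.        ,   1.        ]]), 'k1': 0.0159162765860868, 'xyz': array([ 0.32144299, -0.01939136,  1.4111381 ]), 'orientation': array([ 0.11306211, -0.12876501, -1.53683874])}
wrist {'mtx': array([[325.82753444,   0.        , 317.63278178],
       [  0.        , 325.82753444, 202.04833797],
       [  0.        ,   0.        ,   1.        ]]), 'k1': 0.02318211393938965, 'xyz': array([0.20092163, 0.62246285, 0.38318946]), 'orientation': array([-0.24379767, -0.15572875,  1.13719982])}
```

View pics/top0.png

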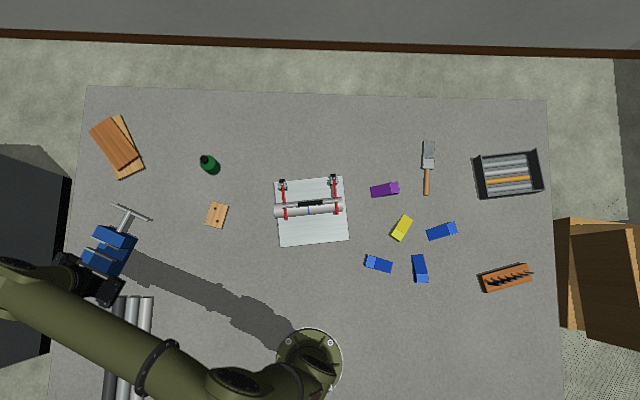

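View pics/side0.png

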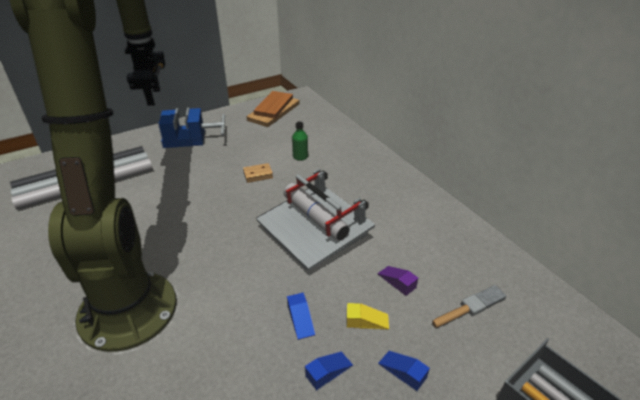

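View pics/wrist0.png

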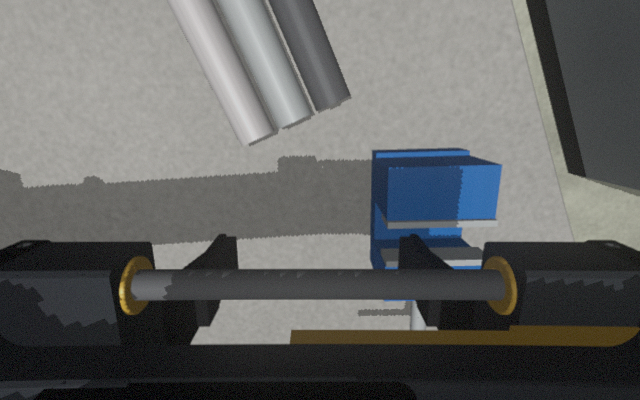

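Candidates shaped like the chock in the top picture: yellow (401,228), purple (384,189), blue (378,264), (420,268) and (442,231). Only the yellow one fits the description. I'll confirm it in enlarged crops.

```bash
python3 - <<'E'
import cv2
t=cv2.imread("pics/top0.png"); s=cv2.imread("pics/side0.png")
cv2.imwrite("pics/t_chock.png",cv2.resize(t[205:250,370:430],None,fx=12,fy=12,interpolation=cv2.INTER_CUBIC))
cv2.imwrite("pics/t_rest.png",cv2.resize(t[165:255,262:362],None,fx=6.6,fy=6.6,interpolation=cv2.INTER_CUBIC))
cv2.imwrite("pics/s_chock.png",cv2.resize(s[290:340,335:400],None,fx=10,fy=10,interpolation=cv2.INTER_CUBIC))
cv2.imwrite("pics/s_rest.png",cv2.resize(s[160:275,250:380],None,fx=5,fy=5,interpolation=cv2.INTER_CUBIC))
E
```

```text
(no output)
```

View pics/t_chock.png

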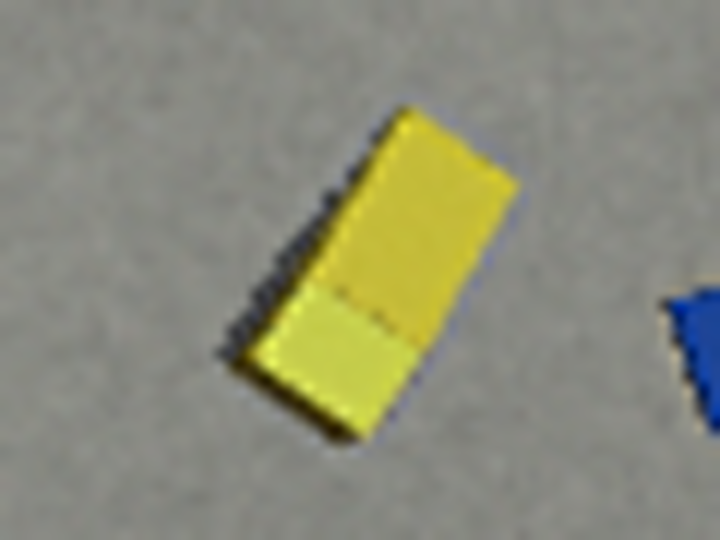

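View pics/t_rest.png

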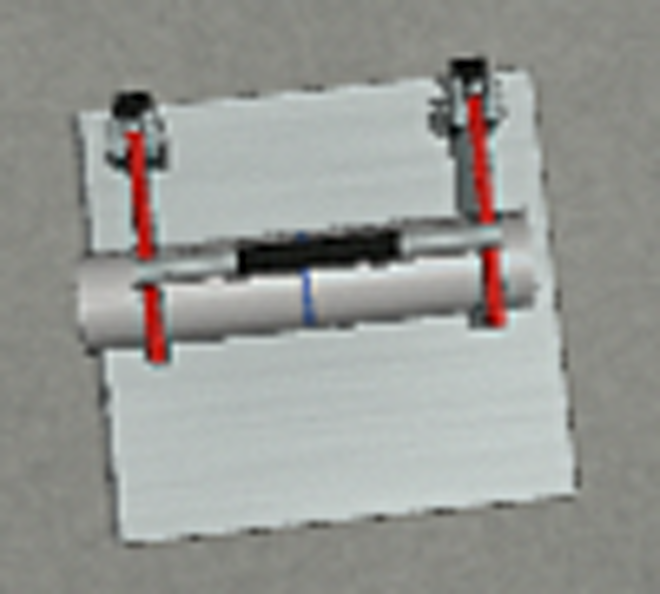

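View pics/s_chock.png

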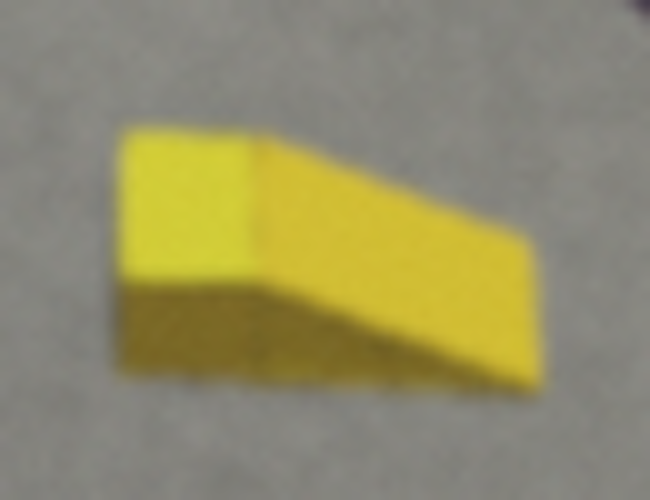

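View pics/s_rest.png

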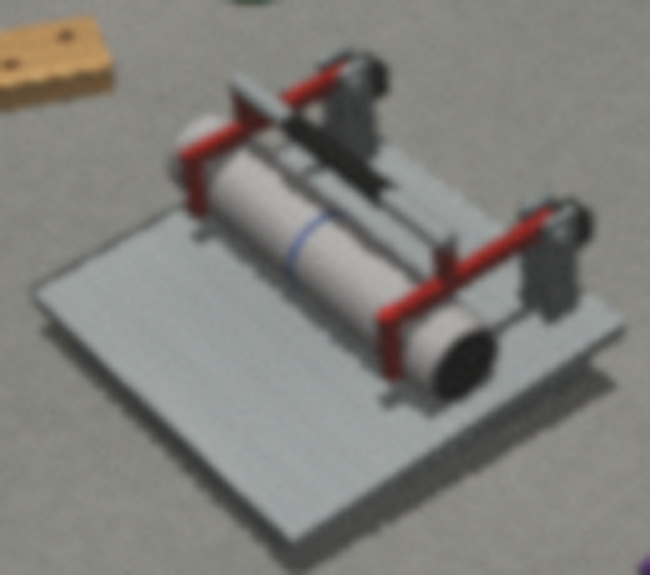

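```bash
cat > h.py <<'E'
import numpy as np, cv2
from scipy.optimize import least_squares
from scipy.spatial.transform import Rotation as R
from bench import ctrl
def proj(cm,P):
    P=np.atleast_2d(P); Rc=R.from_rotvec(cm["orientation"]).as_matrix()
    p=(P-cm["xyz"])@Rc; s=np.c_[p[:,0]/-p[:,2],-p[:,1]/-p[:,2]]
    r2=(s**2).sum(1,keepdims=True); s=s*(1+cm["k1"]*r2)
    return s@cm["mtx"][:2,:2].T+cm["mtx"][:2,2]
def ray(cm,uv):
    s=(np.asarray(uv,float)-cm["mtx"][:2,2])/cm["mtx"][0,0]; d=s.copy()
    for _ in range(8): d=s/(1+cm["k1"]*(d@d))
    v=R.from_rotvec(cm["orientation"]).as_matrix()@np.array([d[0],-d[1],-1]); return cm["xyz"],v
def atz(cm,uv,z):
    o,v=ray(cm,uv); return o+v*(z-o[2])/v[2]
def tri(obs):
    A=[];b=[]
    for cm,uv in obs:
        o,v=ray(cm,uv); v=v/np.linalg.norm(v); M=np.eye(3)-np.outer(v,v); A.append(M); b.append(M@o)
    return np.linalg.lstsq(np.vstack(A),np.hstack(b),rcond=None)[0]
def pl(p,l):  # x,y,yaw, local pts
    c,s=np.cos(p[2]),np.sin(p[2]); l=np.atleast_2d(l)
    return np.c_[p[0]+c*l[:,0]-s*l[:,1], p[1]+s*l[:,0]+c*l[:,1], l[:,2]]
def fit(obs,p0):
    # obs: list (cm, local, uv)
    f=lambda p: np.concatenate([(proj(cm,pl(p,l))-np.array(u)).ravel() for cm,l,u in obs])
    r=least_squares(f,p0,loss='soft_l1'); return r.x, f(r.x).reshape(-1,2)
def crop(pts,off,sc): return (np.array(pts,float)+.5)/sc-.5+np.array(off)
E
python3 - <<'E'
from h import *
T=ctrl.camera_model("top"); S=ctrl.camera_model("side")
sl=np.tan(.09)
def rt(x,y): return [x,y,.045+x*sl]
L=[rt(.1,.12),rt(.1,-.12),rt(-.125,-.12),rt(-.125,.12)]
ot=(T,L,crop([(78,115),(530,70),(578,493),(122,543)],(262,165),6.6))
os=(S,[rt(-.125,.12),rt(-.125,-.12),rt(.1,-.12)],crop([(33,293),(295,545),(625,330)],(250,160),5))
for n,o in [("both",[ot,os]),("top",[ot])]:
    p,r=fit(o,[.5,0,0]); print(n,p,np.abs(r).max(),r.round(1).tolist())
h=.038
Lt=[(.0475,.02,.003),(.0475,-.02,.003),(-.0475,.02,h),(-.0475,-.02,h),(-.0175,.02,h),(-.0175,-.02,h)]
ct=(T,Lt,crop([(408,103),(520,185),(248,353),(368,440),(318,283),(425,348)],(370,205),12))
Ls=[(-.0475,.02,h),(-.0475,-.02,h),(-.0475,-.02,0),(.0475,-.02,0),(.0475,.02,.003),(-.0175,.02,h),(-.0175,-.02,h)]
cs=(S,Ls,crop([(120,130),(120,283),(120,378),(545,392),(530,237),(258,133),(258,283)],(335,290),10))
for n,o in [("both",[ct,cs]),("top",[ct]),("side",[cs])]:
    q,r=fit(o,[.5,-.2,-.5]); print(n,q,r.round(1).tolist())
E
```

```text
both [0.5199928  0.00745279 0.13787949] 1.9492943491958954 [[0.1, -0.1], [0.8, -0.4], [0.8, 0.6], [0.0, 0.6], [-0.6, -0.4], [-0.4, -0.7], [0.8, -1.9]]
top [0.52059093 0.00902599 0.13876608] 0.6542562164755168 [[-0.3, -0.3], [0.4, -0.7], [0.4, 0.4], [-0.4, 0.4]]
both [ 0.46320337 -0.31069089 -0.5708229 ] [[0.1, 0.3], [0.3, -0.2], [0.7, 0.8], [0.5, 0.2], [-0.4, -0.5], [0.5, 0.7], [0.2, -0.2], [0.4, -0.9], [-0.2, 0.1], [-0.2, -0.1], [0.0, 0.0], [-0.3, -0.1], [0.3, -0.5]]
top [ 0.46399584 -0.30980139 -0.58730814] [[0.1, 0.1], [0.2, -0.2], [0.3, 0.4], [-0.0, -0.1], [-0.7, -0.9], [0.1, 0.4]]
side [ 0.46281371 -0.3111456  -0.56468193] [[0.1, 0.1], [0.4, -0.6], [-0.2, 0.4], [-0.2, 0.1], [-0.1, 0.1], [-0.4, 0.1], [0.3, -0.3]]
```

The crops show the yellow wedge with its block end toward the robot (top px about 396,237) and its thin edge pointing away (about 408,217). The frame is closed over the tube. Next I plan the way to the chock.

```bash
cat >> h.py <<'E'
REST=np.array([.5202,.0085,.1385]); CH=np.array([.4635,-.3103,-.576])
def orient(ang,tilt=0.0):
    """tool x at world angle ang, z down; then tilt about rest y"""
    x=np.array([np.cos(ang),np.sin(ang),0]); z=np.array([0,0,-1.]); y=np.cross(z,x)
    M=np.c_[x,y,z]
    ry=np.array([-np.sin(REST[2]),np.cos(REST[2]),0])
    return R.from_rotvec(-tilt*ry).as_matrix()@M
def plan(pos,M=None,st=None):
    s=st or ctrl.get_state(); R0=R.from_rotvec(s["tool_rot"]).as_matrix()
    d=R0.T@(np.asarray(pos)-s["position"])*1000
    a=R.from_matrix(R0.T@(M if M is not None else R0)).as_rotvec()
    print("d",d.round(1),"a",a.round(3))
def rest2w(x,y,n): # along-slope coords from surface at origin, n normal
    c,s=np.cos(.09),np.sin(.09); return pl(REST,[[x*c-n*s,y,.045+x*s+n*c]])[0]
E
python3 - <<'E'
from h import *
R0=R.from_rotvec(ctrl.get_state()["tool_rot"]).as_matrix(); print(R0.round(3))
M=orient(CH[2]+np.pi)
g=pl(CH,[[-.0325,0,0.]])[0]; print(g)
plan([.52,.08,.26],M); plan([g[0],g[1],.15],M)
E
```

```text
[[-0.911  0.412 -0.001]
 [ 0.412  0.911 -0.001]
 [-0.    -0.001 -1.   ]]
[ 0.43624394 -0.2925981   0.        ]
d [-440.8 -362.4  -23.7] a [-0.001  0.     0.151]
d [-518.  -736.3   86.8] a [-0.001  0.     0.151]
```

```bash
python3 -m handwheel '[[-55,-45,-10,0,0,0.02,-1],[-110,-90,-15,0,0,0.05,-1],[-165,-135,-20,0,0,0.08,-1],[-220,-180,-24,0,0,0.1,-1],[-275,-226,-24,0,0,0.12,-1],[-330,-271,-24,0,0,0.15,-1],[-385,-316,-24,0,0,0.15,-0.6],[-441,-362,-24,0,0,0.15,-0.6],[-460,-420,-24,0,0,0.15,-0.6],[-475,-478,-10,0,0,0.15,-0.6],[-485,-530,5,0,0,0.15,-0.6],[-490,-580,20,0,0,0.15,-0.6]]'
python3 - <<'E'
from h import *
s=ctrl.get_state(); print(s["time"],s["position"],s["joint_positions"].round(2),s["grip_width"])
M=orient(CH[2]+np.pi)
g=pl(CH,[[-.0325,0,0.]])[0]
plan([g[0],g[1],.15],M)
E
```

```text
time: 1.65
position: [0.4835, -0.101, 0.2263]
tool_rot: [0.891, 3.012, 0.0]
ft_force: [0.2, -0.8, -0.1]
grip_width: 0.8
1.65 [ 0.48352346 -0.10098822  0.22627141] [-0.4  -0.03  0.55  1.86  0.01  1.3   1.14] 0.8001526420132498
d [ -64.5 -186.5   76.2] a [0.    0.001 0.001]
```

```bash
python3 -m handwheel '[[0,0,0,0,0,0,-0.6],[0,0,0,0,0,0,-0.6]]' >/dev/null
python3 - <<'E'
from h import *
s=ctrl.get_state(); print(s["time"],s["position"],s["joint_positions"].round(2))
M=orient(CH[2]+np.pi)
g=pl(CH,[[-.0325,0,0.]])[0]
plan([g[0],g[1],.15],M)
E
```

```text
1.9 [ 0.48379621 -0.09823579  0.2264961 ] [-0.4  -0.03  0.55  1.86  0.01  1.3   1.14]
d [ -65.8 -189.    76.3] a [ 0.001 -0.     0.001]
```

```bash
python3 -m handwheel '[[-15,-45,20,0,0,0,-0.6],[-30,-90,40,0,0,0,-0.6],[-48,-140,58,0,0,0,-0.6],[-66,-189,76,0,0,0,-0.6],[-66,-189,76,0,0,0,-0.6],[-66,-189,76,0,0,0,-0.6]]' >/dev/null
python3 - <<'E'
from h import *
s=ctrl.get_state(); print(s["time"],s["position"],s["joint_positions"].round(2))
W=ctrl.camera_model("wrist"); im=ctrl.get_image("wrist"); cv2.imwrite("pics/w1.png",im[:,:,::-1]); print(W["xyz"],W["orientation"])
h=.038
L=[(.0475,.02,.003),(.0475,-.02,.003),(-.0475,.02,h),(-.0475,-.02,h),(-.0175,.02,h),(-.0175,-.02,h)]
print(proj(W,pl(CH,L)).round(0).tolist())
E
```

```text
2.65 [ 0.43771898 -0.29150664  0.15048654] [-0.17  0.14  0.76  1.89 -0.11  1.15  1.63]
[ 0.37599737 -0.25163843  0.2981281 ] [-0.24945295 -0.13758747  0.99058598]
[[335.0, 270.0], [295.0, 270.0], [340.0, 184.0], [291.0, 184.0], [339.0, 219.0], [291.0, 219.0]]
```

View pics/w1.png

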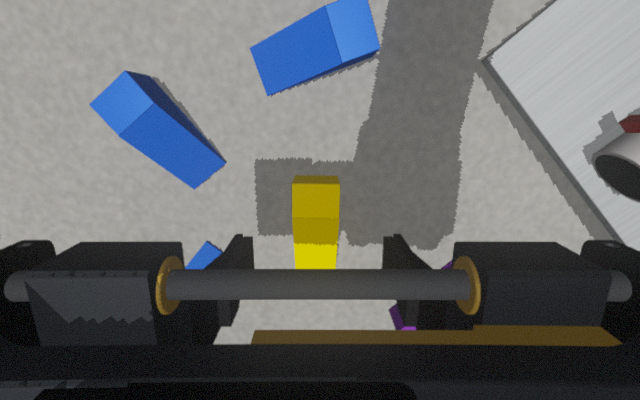

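The wrist view shows the yellow chock centred between the fingers, with the block's columns at 291–340 and its ridge at row 218. That matches the prediction within a pixel or so. I descend and grip.

```bash
python3 -m handwheel '[[0,0,45,0,0,0,-0.5],[1,-1,90,0,0,0,-0.5],[1,-1,120,0,0,0,-0.5],[1,-1,131,0,0,0,-0.5],[1,-1,131,0,0,0,-0.5],[1,-1,131,0,0,0,1],[1,-1,131,0,0,0,1],[1,-1,131,0,0,0,1],[1,-1,131,0,0,0,1],[1,-1,131,0,0,0,1]]' 25
python3 - <<'E'
from h import *
W=ctrl.camera_model("wrist"); im=ctrl.get_image("wrist"); cv2.imwrite("pics/w2.png",im[:,:,::-1])
E
```

```text
time: 3.95
position: [0.4356, -0.2935, 0.0201]
tool_rot: [0.89, 3.012, 0.001]
ft_force: [-1.0, 1.7, 5.4]
grip_width: 0.459
```

View pics/w2.png

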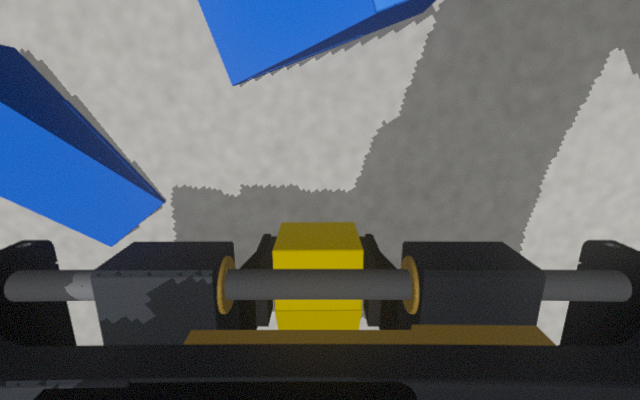

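The chock is gripped, with an opening of about 40 mm. I lift it and measure the tube's place on the rest.

```bash
python3 -m handwheel '[[0,0,-40,0,0,0,1],[0,0,-90,0,0,0,1],[0,0,-140,0,0,0,1],[0,0,-140,0,0,0,1]]'
python3 - <<'E'
from h import *
T=ctrl.camera_model("top"); S=ctrl.camera_model("side")
def sil(cm,xt,yt,y,side):
    a=rest2w(xt,yt+y,.025); ax=rest2w(xt,yt+1,.025)-rest2w(xt,yt,.025)
    v=cm["xyz"]-a; v-=ax*(v@ax); d=np.linalg.norm(v); v/=d; w=np.cross(ax,v)
    s=.025/d; return proj(cm,a+.025*(s*v+side*np.sqrt(1-s*s)*w))[0]
def linedist(p,a,b):
    t=(b-a)/np.linalg.norm(b-a); return (p-a)@np.array([-t[1],t[0]])
# top near edge, side-cam near edge
tp=crop([(120,345),(230,336),(400,318),(450,312)],(262,165),6.6)
sp=crop([(225,225),(290,272),(350,318)],(250,160),5)
for sd in(1,-1):
  for cm,pts in((T,tp),(S,sp)):
    for xt in(-.01,-.005,0,.005,.01):
      a,b=sil(cm,xt,0,-.1,sd),sil(cm,xt,0,.1,sd)
      print(sd,xt,[round(linedist(p,a,b),2) for p in pts])
# handle sleeve centre & triangulation
print("hand tri",tri([(T,crop([(319,252)],(262,165),6.6)[0]),(S,crop([(337,157)],(250,160),5)[0])]))
for x in(-.01,0,.01): print("bar expected",rest2w(x,0,.092), proj(T,rest2w(x,0,.092)),proj(S,rest2w(x,0,.092)))
print(crop([(319,252)],(262,165),6.6),crop([(337,157)],(250,160),5))
M=orient(REST[2]+np.pi,.09); print(M.round(3))
E
```

```text
time: 4.5
position: [0.437, -0.2952, 0.1629]
tool_rot: [0.889, 3.006, -0.0]
ft_force: [-0.1, 0.6, -2.2]
grip_width: 0.459
1 -0.01 [np.float64(-11.26), np.float64(-11.66), np.float64(-11.66), np.float64(-11.55)]
1 -0.005 [np.float64(-12.74), np.float64(-13.14), np.float64(-13.14), np.float64(-13.03)]
1 0 [np.float64(-14.22), np.float64(-14.62), np.float64(-14.61), np.float64(-14.51)]
1 0.005 [np.float64(-15.7), np.float64(-16.1), np.float64(-16.09), np.float64(-15.98)]
1 0.01 [np.float64(-17.18), np.float64(-17.58), np.float64(-17.56), np.float64(-17.46)]
1 -0.01 [np.float64(-14.74), np.float64(-13.99), np.float64(-13.7)]
1 -0.005 [np.float64(-16.27), np.float64(-15.56), np.float64(-15.31)]
1 0 [np.float64(-17.78), np.float64(-17.11), np.float64(-16.91)]
1 0.005 [np.float64(-19.29), np.float64(-18.66), np.float64(-18.5)]
1 0.01 [np.float64(-20.79), np.float64(-20.2), np.float64(-20.08)]
-1 -0.01 [np.float64(3.6), np.float64(3.18), np.float64(3.15), np.float64(3.25)]
-1 -0.005 [np.float64(2.11), np.float64(1.7), np.float64(1.67), np.float64(1.77)]
-1 0 [np.float64(0.63), np.float64(0.2
[... 316 characters left out ...]
.92), np.float64(3.63)]
-1 0 [np.float64(0.15), np.float64(1.31), np.float64(1.98)]
-1 0.005 [np.float64(-1.41), np.float64(-0.29), np.float64(0.34)]
-1 0.01 [np.float64(-2.96), np.float64(-1.88), np.float64(-1.29)]
hand tri [0.52025123 0.01072136 0.13712615]
bar expected [0.5021462  0.00598344 0.13572887] [[311.11707011 208.61510104]] [[312.1038982  194.52880631]]
bar expected [0.51201035 0.00735843 0.13662765] [[310.78884909 205.52072667]] [[315.13965852 192.78001682]]
bar expected [0.52187451 0.00873341 0.13752644] [[310.46092322 202.42934583]] [[318.15379381 191.04369677]]
[[309.90909091 202.75757576]] [[317. 191.]]
[[-0.986 -0.138  0.089]
 [-0.137  0.99   0.012]
 [-0.09   0.    -0.996]]
```

```bash
python3 - <<'E'
from h import *
s=ctrl.get_state(); print(s["position"],s["joint_positions"].round(2))
M=orient(REST[2]+np.pi,.09)
t=rest2w(-.112,0,.09); print(t); plan([.44,-.15,.165],orient(REST[2]+np.pi-.35,.0)); plan(t,M)
E
```

```text
[ 0.43699801 -0.29520917  0.16287674] [-0.19  0.12  0.79  1.88 -0.1   1.17  1.63]
[ 0.40170983 -0.00801663  0.12456935]
d [ 76.4 123.5  -2.4] a [ 0.001  0.007 -0.363]
d [186.1 221.8  37.4] a [-0.033 -0.079 -0.713]
```

```bash
python3 -m handwheel '[[20,31,-2,0,0,-0.09,1],[38,62,-2,0,0,-0.18,1],[57,93,-2,0,0,-0.27,1],[76,124,-2,0,0,-0.36,1],[98,144,4,-0.005,-0.013,-0.42,1],[120,164,10,-0.01,-0.026,-0.48,1],[142,184,18,-0.02,-0.04,-0.54,1],[164,204,26,-0.025,-0.06,-0.62,1],[175,214,28,-0.033,-0.079,-0.71,1],[180,222,28,-0.033,-0.079,-0.713,1],[186,222,28,-0.033,-0.079,-0.713,1],[186,222,28,-0.033,-0.079,-0.713,1]]'
python3 - <<'E'
from h import *
s=ctrl.get_state(); print(s["position"],s["joint_positions"].round(2))
M=orient(REST[2]+np.pi,.09)
plan(rest2w(-.112,0,.09),M)
E
```

```text
time: 6.0
position: [0.3993, -0.0065, 0.1312]
tool_rot: [-0.21, 3.052, 0.013]
ft_force: [-0.5, -0.4, -1.8]
grip_width: 0.456
[ 0.39930761 -0.00652085  0.13122205] [-0.51 -0.24  0.42  2.23  0.11  1.05  1.56]
d [-1.6 -1.8  6.8] a [ 0.003 -0.007 -0.001]
```

```bash
python3 -m handwheel '[[-1,-1,20,0.003,-0.007,0,1],[-1,-1,40,0.003,-0.007,0,1],[-1,-1,55,0.003,-0.007,0,1],[-1,-1,60,0.003,-0.007,0,1],[-1,-1,60,0.003,-0.007,0,1]]'
python3 - <<'E'
from h import *
s=ctrl.get_state(); print(s["position"],s["joint_positions"].round(2))
M=orient(REST[2]+np.pi,.09)
plan(rest2w(-.112,0,.022),M)
for n in("wrist","side","top"):
    im=ctrl.get_image(n); cv2.imwrite(f"pics/{n}3.png",im[:,:,::-1])
im=cv2.imread("pics/side3.png"); cv2.imwrite("pics/side3c.png",cv2.resize(im[140:280,230:390],None,fx=4.5,fy=4.5,interpolation=cv2.INTER_CUBIC))
E
```

```text
time: 6.62
position: [0.4058, -0.0065, 0.0718]
tool_rot: [-0.21, 3.044, 0.01]
ft_force: [0.2, 0.7, -1.8]
grip_width: 0.459
[ 0.40578062 -0.00653804  0.07184441] [-0.52 -0.14  0.45  2.29  0.07  0.89  1.6 ]
d [-0.5 -0.9 15.1] a [-0.     0.    -0.001]
```

View pics/side3c.png

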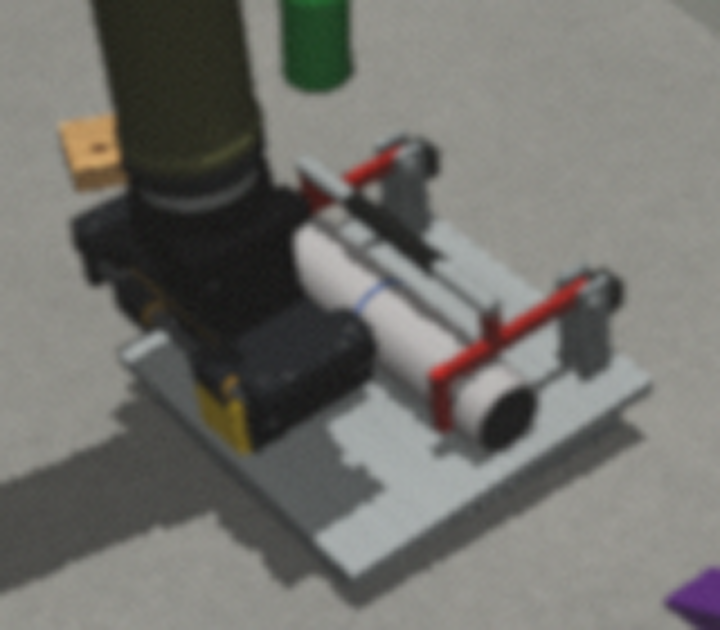

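View pics/wrist3.png

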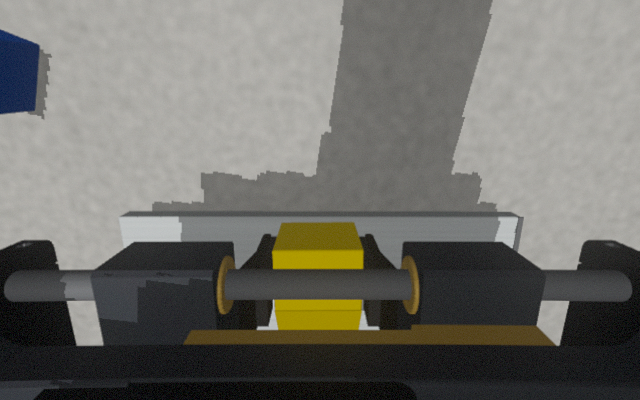

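The wrist view shows the rest's low edge (row 214, cols 121–517) square to the chock and centred on it (cols 274–363). The path is clear, so I lower it.

```bash
python3 -m handwheel '[[0,0,8,0,0,0,1],[0,0,14,0,0,0,1],[0,0,15,0,0,0,1],[0,0,15,0,0,0,1]]'
python3 - <<'E'
from h import *
s=ctrl.get_state(); print(s["position"],s["joint_positions"].round(2))
M=orient(REST[2]+np.pi,.09)
plan(rest2w(-.112,0,.020),M);plan(rest2w(-.0905,0,.020),M)
E
```

```text
time: 7.28
position: [0.4069, -0.006, 0.0567]
tool_rot: [-0.211, 3.044, 0.01]
ft_force: [0.1, 0.0, -2.3]
grip_width: 0.458
[ 0.40690324 -0.00599516  0.05670128] [-0.52 -0.11  0.46  2.3   0.06  0.85  1.62]
d [-0.7 -1.3  1.9] a [0. 0. 0.]
d [-22.2  -1.3   1.9] a [0. 0. 0.]
```

```bash
python3 -m handwheel '[[0,-1,1,0,0,0,1],[0,-1,2,0,0,0,1],[0,-1,2.5,0,0,0,1],[0,-1,2.5,0,0,0,1]]'
```

```text
time: 7.78
position: [0.4075, -0.007, 0.0549]
tool_rot: [-0.211, 3.044, 0.01]
ft_force: [-3.4, -0.5, 4.4]
grip_width: 0.458
```

```bash
python3 -m handwheel '[[-3,0,-0.5,0,0,0,1],[-6,0,-0.5,0,0,0,1],[-9,0,-0.5,0,0,0,1],[-12,0,-0.5,0,0,0,1],[-14,0,-0.5,0,0,0,1],[-14,0,-0.5,0,0,0,1]]'
python3 -m handwheel '[[-1,0,0,0,0,0,1],[-2,0,0,0,0,0,1],[-3,0,0,0,0,0,1],[-3,0,0,0,0,0,1]]'
python3 - <<'E'
from h import *
plan(rest2w(-.0905,0,.020),orient(REST[2]+np.pi,.09))
E
```

```text
time: 8.52
position: [0.4212, -0.005, 0.0562]
tool_rot: [-0.211, 3.044, 0.01]
ft_force: [-3.5, -0.6, 3.6]
grip_width: 0.459
time: 9.02
position: [0.4239, -0.0046, 0.0564]
tool_rot: [-0.211, 3.044, 0.01]
ft_force: [-3.5, 0.0, 4.6]
grip_width: 0.455
d [-5.2 -0.3  0.1] a [ 0.     0.001 -0.   ]
```

```bash
for i in 1; do :; done; python3 -m handwheel '[[-1,0,0,0,0,0,1],[-2,0,0,0,0,0,1],[-3,0,0,0,0,0,1],[-3,0,0,0,0,0,1]]'; python3 -m handwheel '[[-1,0,0,0,0,0,1],[-1,0,0,0,0,0,1]]'; python3 -m handwheel '[[-1,0,0,0,0,0,1],[-1,0,0,0,0,0,1]]'
python3 - <<'E'
from h import *
plan(rest2w(-.0905,0,.020),orient(REST[2]+np.pi,.09))
for n in("side","top"):
    im=ctrl.get_image(n); cv2.imwrite(f"pics/{n}4.png",im[:,:,::-1])
im=cv2.imread("pics/side4.png"); cv2.imwrite("pics/side4c.png",cv2.resize(im[170:270,250:380],None,fx=6,fy=6,interpolation=cv2.INTER_CUBIC))
E
```

```text
time: 9.52
position: [0.427, -0.0042, 0.0567]
tool_rot: [-0.211, 3.044, 0.01]
ft_force: [-3.4, -0.2, 3.5]
grip_width: 0.457
time: 9.78
position: [0.4271, -0.0042, 0.0567]
tool_rot: [-0.211, 3.046, 0.01]
ft_force: [-7.8, -1.6, 7.8]
grip_width: 0.459
time: 10.02
position: [0.4271, -0.0042, 0.0567]
tool_rot: [-0.211, 3.048, 0.01]
ft_force: [-11.9, -3.1, 12.1]
grip_width: 0.455
d [-2.  -0.3  0.1] a [ 0.001 -0.004 -0.   ]
```

View pics/side4c.png

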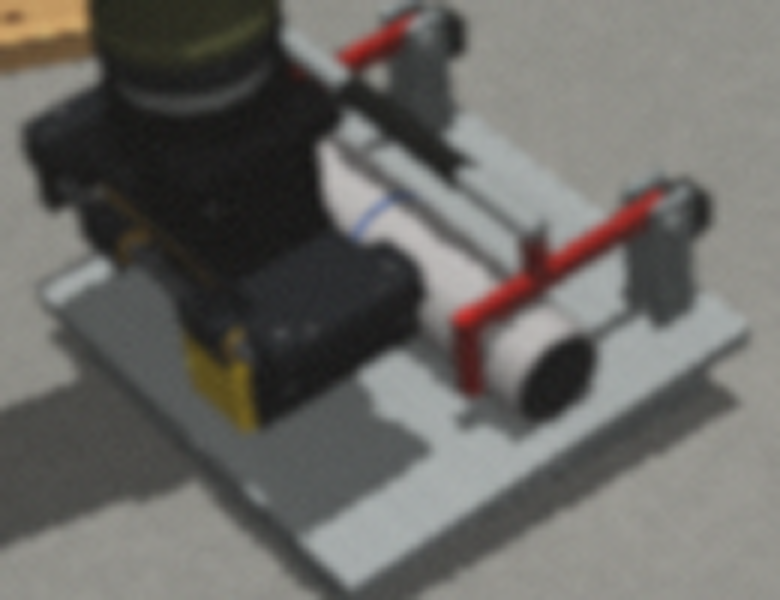

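The push stalls at x = 0.427 m and the force rises steadily, so the chock is snug on the tube, within 2 mm of the predicted place. I ease off, release and lift away.

```bash
python3 -m handwheel '[[1.3,0,-0.8,0,0,0,1],[1.3,0,-0.8,0,0,0,1],[1.3,0,-0.8,0,0,0,-0.4],[1.3,0,-0.8,0,0,0,-0.4],[1.3,0,-0.8,0,0,0,-0.4],[1.3,0,-0.8,0,0,0,-0.4]]'
python3 -m handwheel '[[0,0,-20,0,0,0,-0.4],[0,0,-60,0,0,0,-0.4],[0,0,-110,0,0,0,-0.4],[0,0,-150,0,0,0,-0.4],[0,0,-150,0,0,0,-0.4]]'
python3 - <<'E'
from h import *
W=ctrl.camera_model("wrist");np.save("w5.npy",np.r_[W["xyz"],W["orientation"]])
for n in("side","top","wrist"):
    im=ctrl.get_image(n); cv2.imwrite(f"pics/{n}5.png",im[:,:,::-1])
im=cv2.imread("pics/side5.png"); cv2.imwrite("pics/side5c.png",cv2.resize(im[170:270,250:380],None,fx=6,fy=6,interpolation=cv2.INTER_CUBIC))
E
```

```text
time: 10.88
position: [0.4279, -0.0041, 0.0577]
tool_rot: [-0.211, 3.043, 0.01]
ft_force: [0.2, -0.2, 0.5]
grip_width: 0.691
time: 11.5
position: [0.4163, -0.0059, 0.2103]
tool_rot: [-0.21, 3.037, 0.012]
ft_force: [0.9, -0.4, -0.6]
grip_width: 0.697
```

View pics/side5c.png

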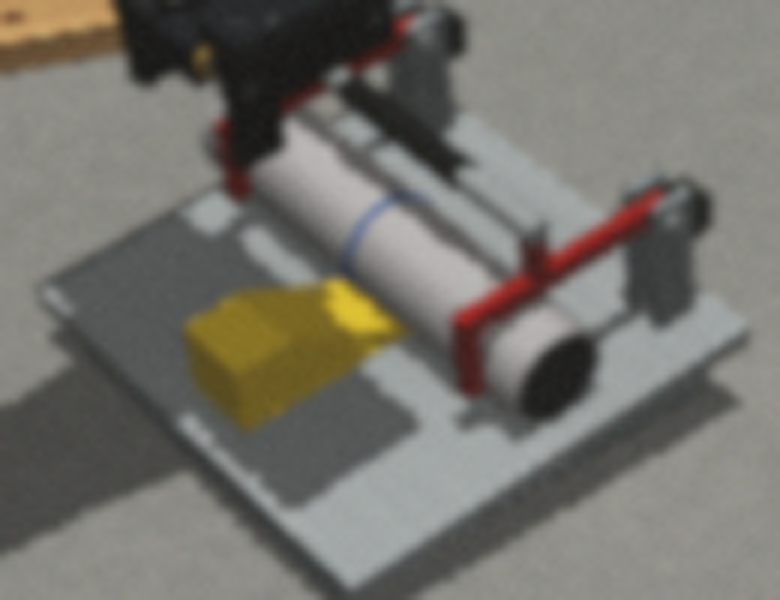

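View pics/wrist5.png

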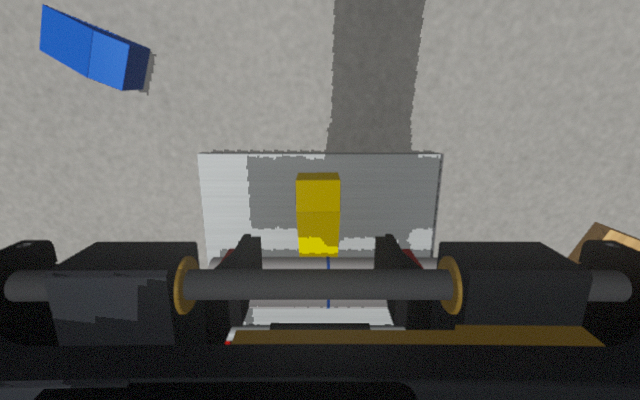

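The chock lies flat, thin edge under the tube, with its centre line (col 318) close to the tube's blue line (col 327). I check its pose in the rest's frame against the limits.

```bash
python3 - <<'E'
from h import *
w=np.load("w5.npy"); W=ctrl.camera_model("wrist"); W["xyz"],W["orientation"]=w[:3],w[3:]
S=ctrl.camera_model("side")
def cp(x,y,yaw,l):
    c,s=np.cos(yaw),np.sin(yaw); return np.array([rest2w(x+c*a-s*b,y+s*a+c*b,n) for a,b,n in l])
h=.038
L=[(-.0475,.02,h),(-.0475,-.02,h),(-.0175,.02,h),(-.0175,-.02,h),(.0475,.02,.003),(.0475,-.02,.003),(-.0475,.02,0),(-.0475,-.02,0)]
for x in(-.064,-.060,-.056): print(x,"wrist",proj(W,cp(x,0,0,L)).round(0).tolist())
print("side",((proj(S,cp(-.06,0,0,L))-[250,170])*6).round(0).tolist())
print("rest corners wrist",proj(W,[rest2w(-.1255,.12,0),rest2w(-.1255,-.12,0)]).round(0).tolist())
im=cv2.imread("pics/wrist5.png"); cv2.imwrite("pics/w5c.png",cv2.resize(im[140:270,260:380],None,fx=4.5,fy=4.5,interpolation=cv2.INTER_CUBIC))
im=cv2.imread("pics/top5.png"); cv2.imwrite("pics/t5c.png",cv2.resize(im[165:255,262:362],None,fx=6.6,fy=6.6,interpolation=cv2.INTER_CUBIC))
E
```

```text
-0.064 wrist [[340.0, 170.0], [295.0, 170.0], [340.0, 203.0], [295.0, 203.0], [336.0, 252.0], [299.0, 252.0], [338.0, 163.0], [297.0, 163.0]]
-0.06 wrist [[340.0, 175.0], [295.0, 175.0], [339.0, 207.0], [295.0, 207.0], [336.0, 256.0], [299.0, 256.0], [337.0, 167.0], [297.0, 167.0]]
-0.056 wrist [[340.0, 179.0], [295.0, 179.0], [339.0, 211.0], [296.0, 211.0], [336.0, 259.0], [299.0, 259.0], [337.0, 171.0], [297.0, 171.0]]
side [[178.0, 321.0], [231.0, 370.0], [234.0, 288.0], [288.0, 336.0], [358.0, 275.0], [412.0, 321.0], [189.0, 382.0], [242.0, 431.0]]
rest corners wrist [[440.0, 148.0], [194.0, 149.0]]
```

View pics/w5c.png

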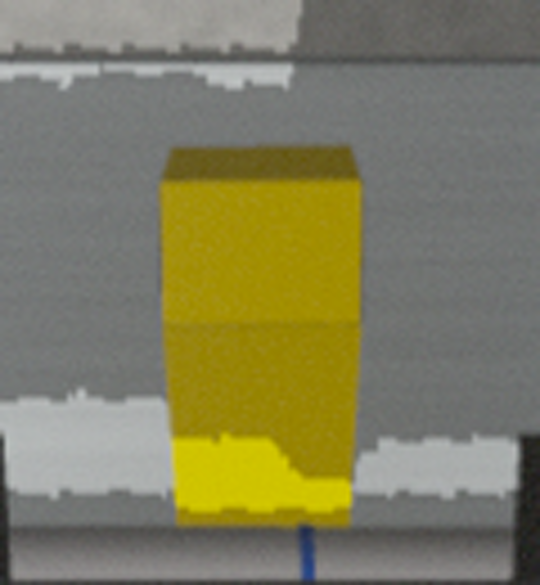

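View pics/t5c.png

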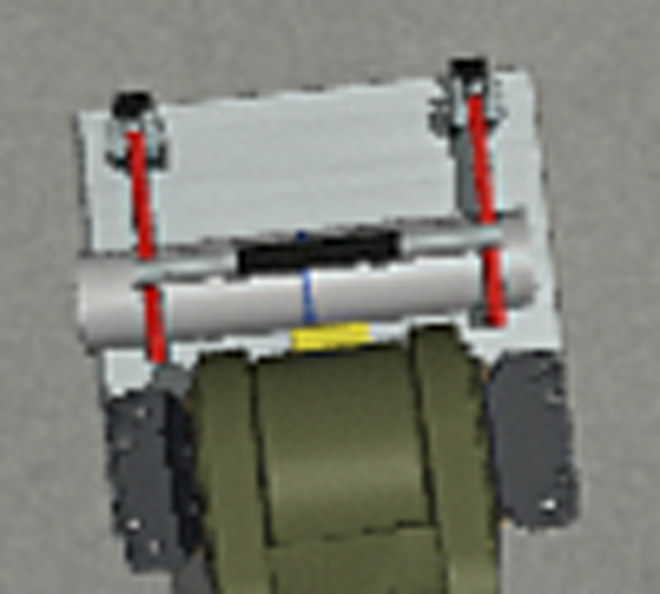

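Relative to the rest's low edge (row 153 against 180 for the block's top edge), the chock is at rest x of about -0.06 m, square and near y = 0, and the tube hasn't moved. So step 1 looks met. Next is the bar, with the jaws turned to pinch across it.

```bash
python3 - <<'E'
from h import *
s=ctrl.get_state(); print(s["position"],s["joint_positions"].round(2))
B=np.array([.5203,.0100,.1371])
plan([B[0],B[1],.215],orient(REST[2]+np.pi/2))
E
```

```text
[ 0.41358756 -0.00610537  0.20588638] [-0.5  -0.28  0.39  2.11  0.11  1.21  1.55]
d [-108.3    1.2    0.5] a [0.07 0.07 1.57]
```

```bash
python3 -m handwheel '[[-10,0,-15,0.008,0.008,0.18,-0.4],[-20,0,-20,0.016,0.016,0.36,-0.4],[-35,0,-20,0.024,0.024,0.54,-0.4],[-50,0,-20,0.032,0.032,0.72,-0.4],[-65,1,-20,0.04,0.04,0.9,-0.4],[-80,1,-20,0.048,0.048,1.08,-0.4],[-90,1,-10,0.056,0.056,1.26,-0.4],[-100,1,-5,0.064,0.064,1.43,-0.4],[-108,1,0,0.07,0.07,1.57,-0.4],[-108,1,0,0.07,0.07,1.57,-0.4],[-108,1,0,0.07,0.07,1.57,-0.4],[-108,1,0,0.07,0.07,1.57,-0.4]]'
python3 - <<'E'
from h import *
s=ctrl.get_state(); print(s["position"],s["joint_positions"].round(2))
B=np.array([.5203,.0100,.1371])
plan([B[0],B[1],.1321],orient(REST[2]+np.pi/2))
W=ctrl.camera_model("wrist");np.save("w6.npy",np.r_[W["xyz"],W["orientation"]])
for n in("side","wrist"):
    im=ctrl.get_image(n); cv2.imwrite(f"pics/{n}6.png",im[:,:,::-1])
print(proj(W,[B,rest2w(.008,.04,.092),rest2w(.008,-.04,.092)]))
im=cv2.imread("pics/side6.png"); cv2.imwrite("pics/side6c.png",cv2.resize(im[130:270,240:380],None,fx=5,fy=4.2,interpolation=cv2.INTER_CUBIC))
E
```

```text
time: 13.15
position: [0.5202, 0.0098, 0.2166]
tool_rot: [2.061, 2.37, 0.002]
ft_force: [-0.1, 0.9, 0.7]
grip_width: 0.705
[0.52018895 0.0098129  0.21660647] [-0.39  0.05  0.33  1.81 -0.02  1.28  0.09]
d [ 0.1  0.  84.5] a [ 0.001 -0.     0.001]
[[317.07272384 215.27362198]
 [316.15217296 162.93506653]
 [316.33016334 267.00514891]]
```

View pics/wrist6.png

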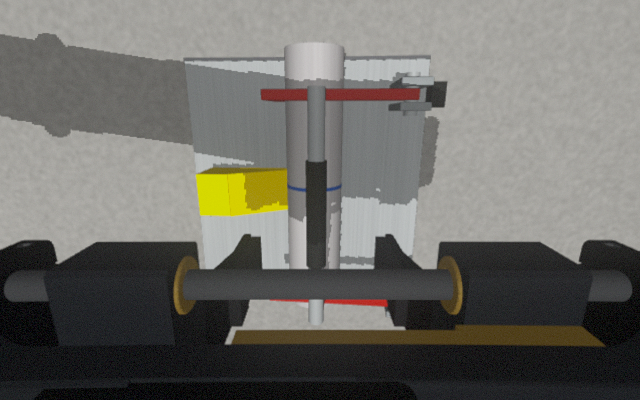

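View pics/side6c.png

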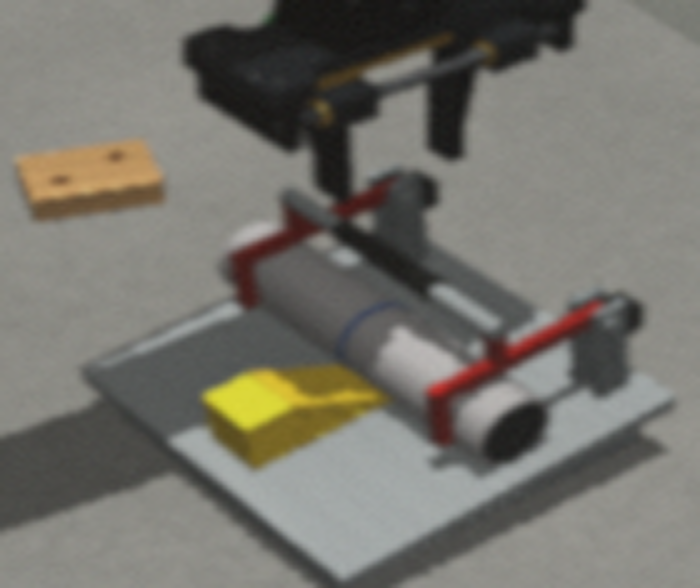

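The sleeve sits at col 316 (rows 161–267), midway between the fingers and where predicted. I descend and grip it lightly.

```bash
python3 -m handwheel '[[0,0,30,0,0,0,-0.4],[0,0,60,0,0,0,-0.4],[0,0,78,0,0,0,-0.4],[0,0,84,0,0,0,-0.4],[0,0,84,0,0,0,-0.4],[0,0,84,0,0,0,1],[0,0,84,0,0,0,1],[0,0,84,0,0,0,1],[0,0,84,0,0,0,1],[0,0,84,0,0,0,1],[0,0,84,0,0,0,1]]' 15
python3 - <<'E'
from h import *
s=ctrl.get_state(); print(s["position"],s["ft_force"],s["grip_width"]*87)
# arc: slope-frame hinge rel
M=R.from_rotvec(s["tool_rot"]).as_matrix()
b0=rest2w(.008,0,.092); hx=.008+np.sqrt(.073**2-.030**2); hg=rest2w(hx,0,.062)
ph0=np.arctan2(.030,.008-hx)
for q in np.arange(.1,2.11,.1):
    a=ph0-q; p=rest2w(hx+.073*np.cos(a),0,.062+.073*np.sin(a)); print(round(q,1),(M.T@(p-b0)*1000).round(1))
E
```

```text
time: 14.62
position: [0.5192, 0.0096, 0.1326]
tool_rot: [-2.062, -2.368, 0.002]
ft_force: [-5.4, -0.9, 4.4]
grip_width: 0.163
[0.51922163 0.00963822 0.13258468] [-5.42938736 -0.92428373  4.41154672] 14.175881789788978
0.1 [ 0.   2.7 -6.8]
0.2 [  0.    6.1 -13.2]
0.3 [  0.   10.1 -19.3]
0.4 [  0.   14.7 -25. ]
0.5 [  0.   19.8 -30.2]
0.6 [  0.   25.5 -34.8]
0.7 [  0.   31.5 -38.9]
0.8 [  0.   38.  -42.3]
0.9 [  0.1  44.7 -45.1]
1.0 [  0.1  51.7 -47.2]
1.1 [  0.1  58.9 -48.5]
1.2 [  0.1  66.2 -49.2]
1.3 [  0.1  73.5 -49.1]
1.4 [  0.1  80.7 -48.3]
1.5 [  0.1  87.8 -46.8]
1.6 [  0.1  94.8 -44.5]
1.7 [ 1.000e-01  1.015e+02 -4.160e+01]
1.8 [ 1.000e-01  1.078e+02 -3.810e+01]
1.9 [ 1.000e-01  1.138e+02 -3.390e+01]
2.0 [ 1.000e-01  1.194e+02 -2.910e+01]
2.1 [ 1.000e-01  1.244e+02 -2.380e+01]
```

Gripped: the opening is 14 mm on the 15 mm sleeve. Next I swing it along the arc.

```bash
python3 -m handwheel '[[0,0.5,-3.5,0,0,0,1],[0,2,-7,0,0,0,1],[0,5,-13,0,0,0,1],[0,9,-19,0,0,0,1],[0,14,-25,0,0,0,1],[0,19,-30,0,0,0,1],[0,25,-35,0,0,0,1],[0,31,-39,0,0,0,1],[0,37,-42,0,0,0,1],[0,37,-42,0,0,0,1]]'
python3 - <<'E'
from h import *
im=ctrl.get_image("side"); cv2.imwrite("pics/side7c.png",cv2.resize(im[100:270,240:400,::-1],None,fx=4,fy=3.5,interpolation=cv2.INTER_CUBIC))
E
```

```text
time: 15.88
position: [0.558, 0.0149, 0.1779]
tool_rot: [2.062, 2.368, 0.005]
ft_force: [-7.3, -0.6, 11.4]
grip_width: 0.163
```

View pics/side7c.png

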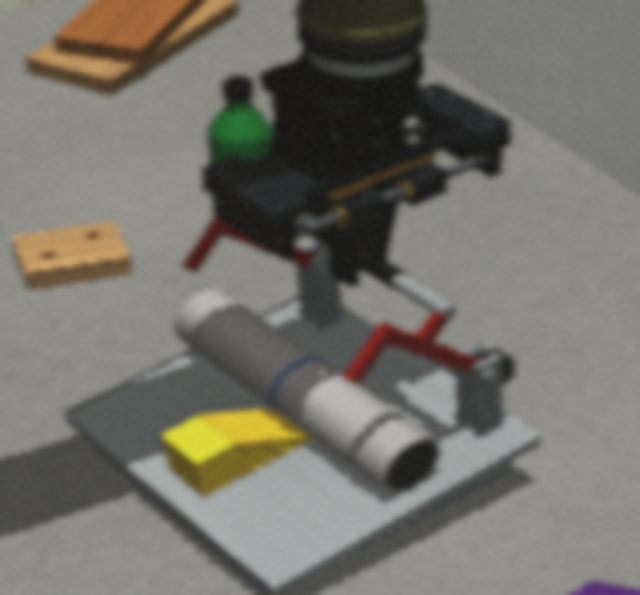

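The frame is about 45° up, and the tube rests on the chock unmoved. The force reads about 11 N radially outward, so I enlarge the arc slightly.

```bash
python3 -m handwheel '[[0,2,-4,0,0,0,1],[0,6,-5.5,0,0,0,1],[0,13,-7.5,0,0,0,1],[0,20,-9,0,0,0,1],[0,20,-9,0,0,0,1]]'
```

```text
time: 16.55
position: [0.5786, 0.0176, 0.1851]
tool_rot: [2.061, 2.367, 0.005]
ft_force: [-3.8, -0.6, 6.0]
grip_width: 0.166
```

```bash
python3 -m handwheel '[[0,7,-1.5,0,0,0,1],[0,14.5,-1.3,0,0,0,1],[0,22,-0.5,0,0,0,1],[0,29,1,0,0,0,1],[0,36,3.3,0,0,0,1],[0,36,3.3,0,0,0,1]]'
python3 - <<'E'
from h import *
im=ctrl.get_image("side"); cv2.imwrite("pics/side8c.png",cv2.resize(im[100:270,240:400,::-1],None,fx=4,fy=3.5,interpolation=cv2.INTER_CUBIC))
E
```

```text
time: 17.3
position: [0.6136, 0.0224, 0.1801]
tool_rot: [2.062, 2.368, 0.003]
ft_force: [0.8, -2.3, 0.0]
grip_width: 0.168
```

View pics/side8c.png

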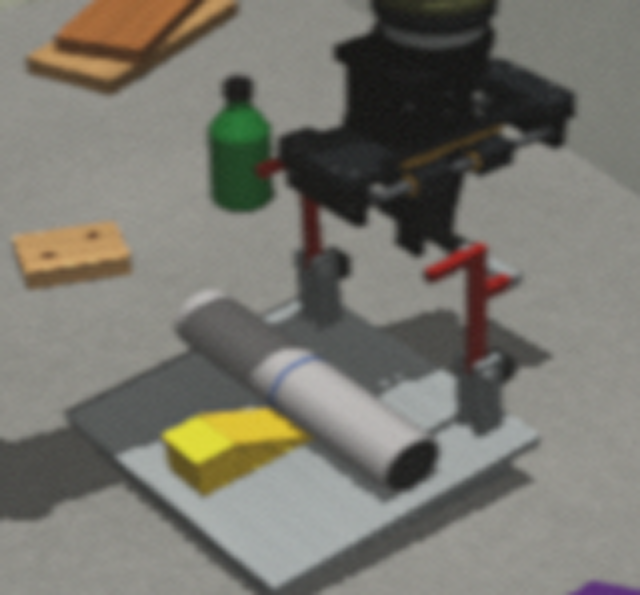

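The frame is about upright, and the tube and chock haven't moved. I continue to nearly fully open.

```bash
python3 -m handwheel '[[0,7,3,0,0,0,1],[0,13.3,6.5,0,0,0,1],[0,19.3,10.8,0,0,0,1],[0,25,15.6,0,0,0,1],[0,25,15.6,0,0,0,1]]'
```

```text
time: 17.98
position: [0.6383, 0.0261, 0.1644]
tool_rot: [2.062, 2.368, 0.003]
ft_force: [0.9, -2.7, -1.6]
grip_width: 0.162
```

```bash
python3 - <<'E'
from h import *
im=ctrl.get_image("side"); cv2.imwrite("pics/side9c.png",cv2.resize(im[100:270,240:400,::-1],None,fx=4,fy=3.5,interpolation=cv2.INTER_CUBIC))
E
```

```text
(no output)
```

View pics/side9c.png

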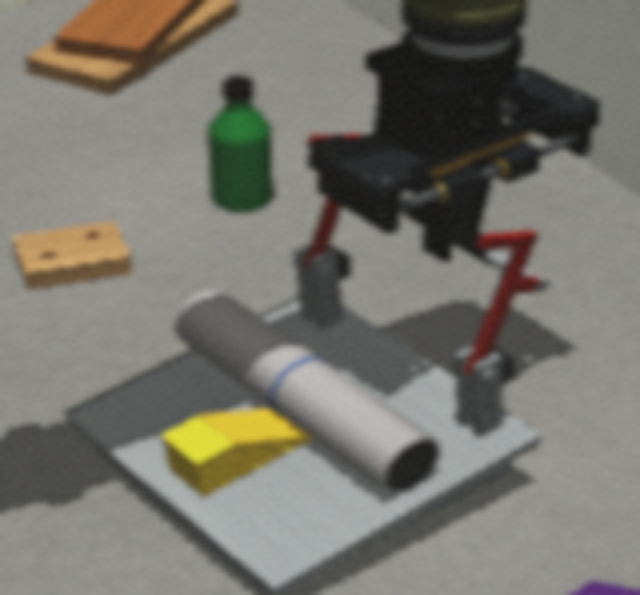

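```bash
python3 -m handwheel '[[0,3,2.7,0,0,0,1],[0,5,5,0,0,0,1],[0,5,5,0,0,0,1]]'; python3 -m handwheel '[[0,0,0,0,0,0,0],[0,0,0,0,0,0,-0.3],[0,0,0,0,0,0,-0.3],[0,0,0,0,0,0,-0.3]]'
```

```text
time: 18.4
position: [0.6426, 0.0267, 0.1599]
tool_rot: [2.062, 2.369, 0.002]
ft_force: [0.2, -2.7, -0.4]
grip_width: 0.166
time: 18.9
position: [0.6425, 0.0272, 0.1601]
tool_rot: [2.062, 2.369, 0.003]
ft_force: [-0.4, 0.5, -0.1]
grip_width: 0.531
```

```bash
python3 -m handwheel '[[0,0,-10,0,0,0,-0.3],[0,0,-30,0,0,0,-0.3],[0,0,-60,0,0,0,-0.3],[0,0,-100,0,0,0,-0.3],[0,0,-140,0,0,0,-0.3],[0,0,-140,0,0,0,-0.3],[0,0,-140,0,0,0,-0.3],[0,0,-140,0,0,0,-0.3]]'
python3 - <<'E'
from h import *
im=ctrl.get_image("side"); cv2.imwrite("pics/side10c.png",cv2.resize(im[100:270,240:400,::-1],None,fx=4,fy=3.5,interpolation=cv2.INTER_CUBIC)); cv2.imwrite("pics/side10.png",im[:,:,::-1])
im=ctrl.get_image("top"); cv2.imwrite("pics/top10.png",im[:,:,::-1]); cv2.imwrite("pics/t10c.png",cv2.resize(im[165:255,262:362,::-1],None,fx=6.6,fy=6.6,interpolation=cv2.INTER_CUBIC))
E
```

```text
time: 19.9
position: [0.6417, 0.0267, 0.2989]
tool_rot: [-2.062, -2.369, 0.0]
ft_force: [0.0, -0.2, 0.2]
grip_width: 0.653
```

View pics/side10c.png

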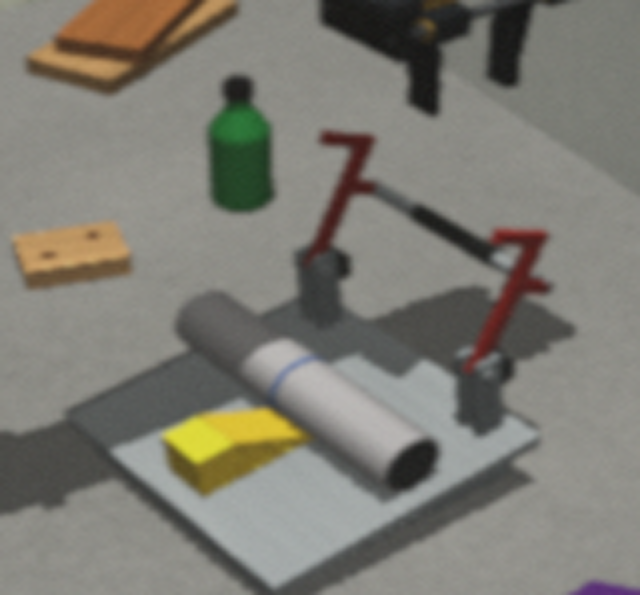

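View pics/t10c.png

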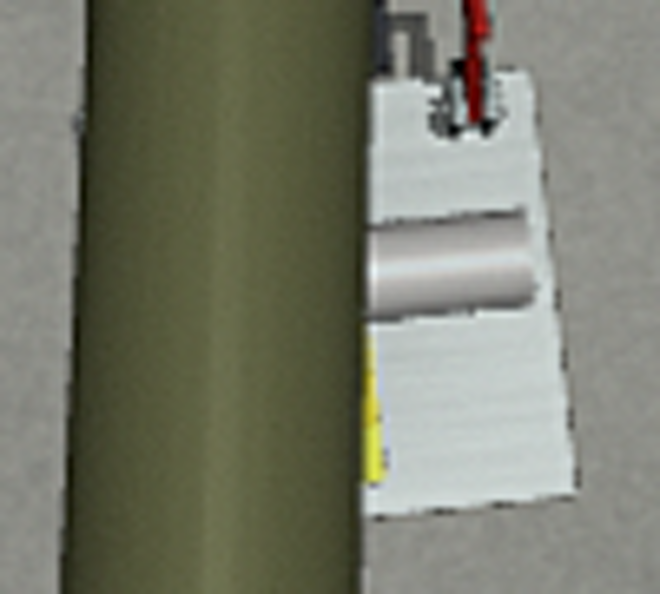

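The frame stands open on its own, the tube leans on the chock and the arm is clear. A quick numeric check of the open angle, then a second look for stillness.

```bash
python3 -m handwheel '[[0,0,0,0,0,0,-0.3],[0,0,0,0,0,0,-0.3],[0,0,0,0,0,0,-0.3],[0,0,0,0,0,0,-0.3]]' >/dev/null; python3 - <<'E'
from h import *
S=ctrl.camera_model("side"); im=ctrl.get_image("side")[:,:,::-1]
a=cv2.imread("pics/side10.png"); o=cv2.imread("pics/side0.png"); d=cv2.absdiff(a,im).max(2)[165:275,250:385]
print("change last 0.5s in rest region",d.max(),(d>25).sum())
for n,(u0,u1,v0,v1) in dict(tubeend=(320,365,200,245),offcut=(240,275,160,185),oil=(285,312,120,165),brush=(430,510,280,330)).items():
    e=cv2.absdiff(o,im).max(2)[v0:v1,u0:u1]; print(n,(e>40).sum())
hx=.008+.0665; ph0=np.arctan2(.030,-.0665)
for q in(1.8,1.9,2.0,2.1):
    f=ph0-q; print(q,[((proj(S,rest2w(hx+.073*np.cos(f),y,.062+.073*np.sin(f)))[0]-[240,100])*[4,3.5]).round(0) for y in(-.04,0,.04)])
E
```

```text
change last 0.5s in rest region 21 0
tubeend 507
offcut 0
oil 0
brush 0
1.8 [array([478., 250.]), array([437., 226.]), array([398., 204.])]
1.9 [array([484., 252.]), array([444., 228.]), array([405., 206.])]
2.0 [array([490., 254.]), array([450., 231.]), array([411., 208.])]
2.1 [array([495., 258.]), array([455., 234.]), array([416., 212.])]
```

```bash
python3 -c "
from bench import ctrl
print(ctrl.get_state()['time']); print(ctrl.close_job())"
```

```text
20.55
the job is handed in; nothing more can be done
None
```

I placed the yellow chock and opened the frame, then handed the job in at about 20.6 s of the 67 s allowed. The handover gave no verdict, so what follows rests on my own measurements.

**What I did:**
- I gripped the yellow wedge by its block end and laid it on the slope. I pushed it uphill, thin edge first, until it stalled on the tube.
- I released the chock, then took the black sleeve in the jaws. I swung the frame along its arc to about the end stop, let go and lifted clear.

**Last checks:**
- **Frame:** it stays open by itself. Its bar appears where an angle of 2.0–2.1 rad predicts.
- **Chock:** before the frame was opened it lay flat and square at about x -0.06 m, y about 0 in the rest's frame. I did not fit its pose again afterwards, but it looked unmoved in the side pictures.
- **Tube:** its end is at the same pixel as at the start (343, 233), to within about a pixel.
- **Stillness:** nothing in the rest area changed over the last half second.
- **Bystanders:** the offcut, bottle and brush showed no change from the first picture.
- **Robot:** it was clear of everything, with the force reading near zero.

**Disagreements and limits:**
- **Wrist camera:** it showed the rest and chock together about 4 px off my fit from the top and side views. I therefore took the chock's place relative to the rest's edge.
- **Tube check:** the automatic picture comparison at the tube end did show changes. I put these down to the red frame having left that spot.
- **Contact force:** the force between chock and tube could not be measured directly.

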